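# Turn a row of culture vessels end for end under the grow lamps

## Task

So that every plantlet gets its turn at both ends of the lamp, move the four closed culture vessels from the cells of the aluminium carrier into the four pockets of the empty black tray, in reverse order: the one at the left end of the old row goes into the right-end pocket of the new row, and so on, the right-end one into the left-end pocket. Set each down upright in its pocket, standing flat on the pocket floor; do not drop or tip any, and let go of all of them.

Things in the scene. Friction and masses are not known exactly. Their poses are not given: they have to be found in the camera images.
- tall_mid (a point): Tall slim round vessel, clear body 44 mm diameter up to 74 mm height, flat white lid 38 mm diameter on top, 90 mm high in all. It is closed and rigid, 80 to 200 g. The point is at its centre, half-way up, z up; it stands upright in one of the four cells at the start.
- squat_mid (a point): Low wide round vessel, clear body 56 mm diameter up to 52 mm height, flat white lid 50 mm diameter on top, 64 mm high in all. It is closed and rigid, 80 to 200 g. The point is at its centre, half-way up, z up; it stands upright in one of the four cells at the start.
- square_mid (a point): Square vessel, clear body 48 x 48 mm up to 56 mm height, flat square white lid 42 x 42 mm on top, 70 mm high in all; x and y are square to its sides, turned up to 9 degrees against its cell. It is closed and rigid, 80 to 200 g. The point is at its centre, half-way up, z up; it stands upright in one of the four cells at the start.
- bottle_mid (a point): Round clear bottle with a narrow neck: body 50 mm diameter up to 60 mm height, shoulder to 70 mm, small white cap 28 mm diameter on top, 86 mm high in all. It is closed and rigid, 80 to 200 g. The point is at its centre, half-way up, z up; it stands upright in one of the four cells at the start.
- cell_a: One of four identical square black lift-out cells with dark grey walls in a row on the aluminium carrier, fixed for this job, 74 x 74 mm, 11 mm high, 70 mm wide inside, floor 3 mm thick; origin under its centre, 4 mm above the work surface. At the start it holds the tall slim vessel, within 4 mm of its middle; which place in the row it has changes from start to start, and it stays there as the record of where that vessel came from.
- cell_b: One of four identical square black lift-out cells with dark grey walls in a row on the aluminium carrier, fixed for this job, 74 x 74 mm, 11 mm high, 70 mm wide inside, floor 3 mm thick; origin under its centre, 4 mm above the work surface. At the start it holds the low wide vessel, within 4 mm of its middle; which place in the row it has changes from start to start, and it stays there as the record of where that vessel came from.
- cell_c: One of four identical square black lift-out cells with dark grey walls in a row on the aluminium carrier, fixed for this job, 74 x 74 mm, 11 mm high, 70 mm wide inside, floor 3 mm thick; origin under its centre, 4 mm above the work surface. At the start it holds the square vessel, within 4 mm of its middle; which place in the row it has changes from start to start, and it stays there as the record of where that vessel came from.
- cell_d: One of four identical square black lift-out cells with dark grey walls in a row on the aluminium carrier, fixed for this job, 74 x 74 mm, 11 mm high, 70 mm wide inside, floor 3 mm thick; origin under its centre, 4 mm above the work surface. At the start it holds the narrow-necked bottle, within 4 mm of its middle; which place in the row it has changes from start to start, and it stays there as the record of where that vessel came from.
- carrier: Aluminium plate on which the old row stands, 86 x 312 mm, 4 mm thick, fixed; origin under its centre on the work surface. The row runs along its y: the cells' centres lie at y = -112.5, -37.5, 37.5 and 112.5 mm, x = 0. Its y points to the robot's left (within 15 degrees), and so does the tray's. A vessel standing in a cell has its underside 7 mm above the work surface. The carrier may lie to the left or to the right of the tray.
- tray: Empty one-piece black tray for the new row, 80 x 305 mm, 15 mm high, fixed; origin under its centre on the work surface, y along the row to the robot's left (within 15 degrees). Four square pockets with centres at y = -112.5, -37.5, 37.5 and 112.5 mm, x = 0, each 70 x 70 mm inside and 8 mm deep, parted by 5 mm walls; the walls are dark grey; pocket floors 7 mm above the work surface. A vessel from carrier y goes to tray -y.
There are look-alikes about, which are no part of the job. What is shaped like the part that bears tall_mid but purple is not meant. What is shaped like the cell_a but brown is not meant.

How it is judged:
At the end, for the whole second after the job is handed in: Each vessel stands in the tray pocket that mirrors its old place in the row (carrier y goes to tray -y): its centre within 15 mm of the pocket's centre along each of the tray's x and y, its underside within 4 mm of the pocket floor's height, upright within 0.1 rad, at rest and released (((y of cell_a in the frame of carrier between -0.1325 and -0.0925 m and y of tall_mid in the frame of tray between 0.0975 and 0.1275 m) or (y of cell_a in the frame of carrier between -0.0575 and -0.0175 m and y of tall_mid in the frame of tray between 0.0225 and 0.0525 m) or (y of cell_a in the frame of carrier between 0.0175 and 0.0575 m and y of tall_mid in the frame of tray between -0.0525 and -0.0225 m) or (y of cell_a in the frame of carrier between 0.0925 and 0.1325 m and y of tall_mid in the frame of tray between -0.1275 and -0.0975 m)) and x of tall_mid in the frame of tray between -0.015 and 0.015 m and z of tall_mid in the frame of tray between 0.048 and 0.056 m and angle between each of tall_mid, squat_mid, square_mid, bottle_mid's own z axis and vertical below 0.1 rad and linear speed of each of tall, squat, square, bottle below 0.02 m/s and ((y of cell_b in the frame of carrier between -0.1325 and -0.0925 m and y of squat_mid in the frame of tray between 0.0975 and 0.1275 m) or (y of cell_b in the frame of carrier between -0.0575 and -0.0175 m and y of squat_mid in the frame of tray between 0.0225 and 0.0525 m) or (y of cell_b in the frame of carrier between 0.0175 and 0.0575 m and y of squat_mid in the frame of tray between -0.0525 and -0.0225 m) or (y of cell_b in the frame of carrier between 0.0925 and 0.1325 m and y of squat_mid in the frame of tray between -0.1275 and -0.0975 m)) and x of squat_mid in the frame of tray between -0.015 and 0.015 m and z of squat_mid in the frame of tray between 0.035 and 0.043 m and ((y of cell_c in the frame of carrier between -0.1325 and -0.0925 m and y of square_mid in the frame of tray between 0.0975 and 0.1275 m) or (y of cell_c in the frame of carrier between -0.0575 and -0.0175 m and y of square_mid in the frame of tray between 0.0225 and 0.0525 m) or (y of cell_c in the frame of carrier between 0.0175 and 0.0575 m and y of square_mid in the frame of tray between -0.0525 and -0.0225 m) or (y of cell_c in the frame of carrier between 0.0925 and 0.1325 m and y of square_mid in the frame of tray between -0.1275 and -0.0975 m)) and x of square_mid in the frame of tray between -0.015 and 0.015 m and z of square_mid in the frame of tray between 0.038 and 0.046 m and ((y of cell_d in the frame of carrier between -0.1325 and -0.0925 m and y of bottle_mid in the frame of tray between 0.0975 and 0.1275 m) or (y of cell_d in the frame of carrier between -0.0575 and -0.0175 m and y of bottle_mid in the frame of tray between 0.0225 and 0.0525 m) or (y of cell_d in the frame of carrier between 0.0175 and 0.0575 m and y of bottle_mid in the frame of tray between -0.0525 and -0.0225 m) or (y of cell_d in the frame of carrier between 0.0925 and 0.1325 m and y of bottle_mid in the frame of tray between -0.1275 and -0.0975 m)) and x of bottle_mid in the frame of tray between -0.015 and 0.015 m and z of bottle_mid in the frame of tray between 0.046 and 0.054 m); the robot touches nothing.
It fails at once if a vessel is tipped by more than 40 degrees (angle between any of tall_mid, squat_mid, square_mid, bottle_mid's own z axis and vertical above 0.7 rad).
It fails at once if a vessel is let fall from more than 35 mm above its seat ((height (world z) of tall_mid above 0.087 m and contact force between tall and anything else below 0.01 N) or (height (world z) of squat_mid above 0.074 m and contact force between squat and anything else below 0.01 N) or (height (world z) of square_mid above 0.077 m and contact force between square and anything else below 0.01 N) or (height (world z) of bottle_mid above 0.085 m and contact force between bottle and anything else below 0.01 N)).
It also fails if it takes over 99 s, if anything falls off the work surface, if the arm or the gripper's body presses on something with over 40 N, if the wrist force passes 120 N, or if a joint passes its speed limit or range.

## Robot

A 6-joint arm with a two-finger parallel gripper is mounted at the origin on the work surface. World frame = base frame: x ahead of the robot, y to its left, z up, the work surface at z = 0. Lengths are in m, angles in rad, forces in N, time in s.
With the tool pointing down it reaches from about 0.3 to 0.95 m from the base axis. Payload 3.1 kg.
Tool frame: the origin (TCP) lies at the very end of the fingers, on their centre line; the grasp point (between the pads) lies 19 mm behind it; z points along the fingers, y is the line along which they close (so a half turn about z gives the same grasp; the last joint's range is limited). The gripper opens to 85 mm and grips with 20 to 120 N. Pads are 22 mm wide; open, the fingers measure 114 mm over their backs; the gripper's body (76 mm by 85 mm) begins 54 mm behind the grasp point. The pads swing forward as they close: fully open they stand 13 mm farther back than shut.
Start: joints at [1.225, 0.308, 1.634, -0, 1.2, -0.07], TCP at [0.17, 0.601, 0.231] pointing down, gripper open.
Joint ranges: [-3.06, 3.06], [-0.79, 1.96], [0.05, 2.63], [-1.19, 4.34], [0.05, 2.64], [-2.94, 2.94]. Speed limits (rad/s): [2.79, 2.79, 3.14, 3.14, 3.14, 3.14].

## Interface

Orientations are given as a unit quaternion [w, x, y, z].
In Python, from cell import env, grab_frame gives the robot as it stands.
- The arm moves only by the tool send_rows, never from a script. Its arguments are lists of equal length, an entry for each row: "delta_pos": the shift along the world's x, y, z in units of 40 mm (1.0 is 40 mm), a list of three; "rotation": the turn, a rotation vector about the world's x, y, z in units of 10 degrees (1.0 is 10 degrees), a list of three. In form: {"delta_pos": [[x, y, z], ...], "rotation": [[rx, ry, rz], ...]}. A call has 1 to 8 rows; each row is the pose to reach, as a shift and turn from the pose commanded when the call began; what a row does not reach only later rows make up. A row lasts 1/8 s, in which the tool goes at most 62.5 mm and 10.7 degrees, less where a joint would pass 70% of its speed; a pose out of reach is approached as far as the arm can. A call with a gripper value outside its range is refused whole. "gripper" is the closure, from -1 (fully open) to 1 (shut), set as the call begins (left out, the last holds). The fingers move at their own pace and stop on an object; the grip force is fixed at half the most. Time passes only in rows, so rows that repeat a pose let the fingers close. It gives the time, the measured TCP pose, the force, the opening and the grip force at its end, in the units of the state.
- env.get_state(): the state, without advancing time (a new reading comes with each control period).
- grab_frame(name): name is "scene" or "top" or "wrist"; returns a dict with "image" (384x512x3 uint8, red, green, blue), "z_map" (384x512 float32, m along the optical axis (not along the pixel's ray), 0 where there is no reading), "fx", "fy", "cx", "cy" (pixels), "origin" and "rotation" of the camera in the world. Camera axes: x right, y up, looking along -z (the intrinsics and any distortion apply to the point x, -y, -z); pixel columns grow to the right and rows downward; lengths in m; the calibration is good to about 2 mm. A picture is of the moment at which its call begins.
- env.finish_job(): hands the job in; it is judged then, once.
The state is a dict: "time_s": time; "q": joint angles; "dq": joint speeds; "tau": joint torques, N m; "ee_pos": TCP position; "tcp_rot": TCP orientation; "wrist_force": force on the tool from outside, world axes, zero at the start; "moment": the same for the moment, N m; "finger_gap": finger opening in m; "gripper_force": force on a finger pad.
Only numpy, scipy, OpenCV 4.12 (cv2) and the standard library are available. Lean on these libraries where they do the work, as an engineer would, in place of code of your own. Each camera call takes 0.05 s, during which the arm holds its last target. There are 200 camera calls.

## Working session

There is one attempt and no reset: what is moved stays moved. The work goes in short steps, Python scripts to look and compute and a tool call to move; the robot and the scene stay as the last step left them, time stands still between calls to the robot, and variables do not carry over. Pictures are saved under pics/ and viewed, at most 14 in all, crops included, and the job is handed in when it is done.

Besides the shell and the picture viewer there is one more tool, called as name(argument=value, ...) on one line, values as JSON. send_rows: Moves the arm, as the interface text tells. Its arguments: {"type":"object","properties":{"delta_pos":{"type":"array"},"rotation":{"type":"array"},"gripper":{"type":"number"}},"required":["delta_pos","rotation"]}

```bash
mkdir -p pics; ls
python3 - <<'E'
from cell import env, grab_frame
import cv2,numpy as np
for n in ("scene","top"):
    f=grab_frame(n); cv2.imwrite(f"pics/{n}0.png",f["image"][:,:,::-1]); np.savez(f"{n}0.npz",**f)
    print(n,f["fx"],f["cx"],f["cy"],f["origin"],np.round(f["rotation"],3).tolist(),[k for k in f])
s=env.get_state();print(s)
E
```

```text
pics
scene 499.31374268377493 258.76608205566873 190.68749069940384 [0.97604717 0.48865925 1.06436706] [0.345, 0.104, 0.272, 0.892] ['image', 'z_map', 'fx', 'fy', 'cx', 'cy', 'origin', 'rotation']
top 354.58583520119925 259.2888736656118 198.92052788549339 [ 0.43853336 -0.01117279  1.01526749] [-0.705, -0.032, 0.011, 0.709] ['image', 'z_map', 'fx', 'fy', 'cx', 'cy', 'origin', 'rotation']
{'time_s': 0.1, 'q': array([ 1.22528348e+00,  3.08923916e-01,  1.63506511e+00, -2.58387754e-05,
        1.19968899e+00, -6.96770019e-02]), 'dq': array([ 4.40539955e-04, -1.19296603e-03, -6.65507306e-04,  1.13832138e-05,
       -2.95628183e-03, -5.16136065e-04]), 'tau': array([ 1.40002561e-05, -4.16407800e+01, -2.77649152e+01, -1.79844060e-04,
        4.01581390e-03,  1.79700862e-05]), 'ee_pos': array([0.16998631, 0.60066506, 0.2301554 ]), 'tcp_rot': array([-2.03126578e-04,  1.37476377e-01,  9.90504497e-01, -1.02277120e-03]), 'wrist_force': array([-0.01790147, -0.0308964 , -0.57758954]), 'moment': array([ 0.07456693,  0.01715252, -0.03564501]), 'gripper_force': 0.0, 'finger_gap': 0.08508286218496608}
```

View pics/top0.png

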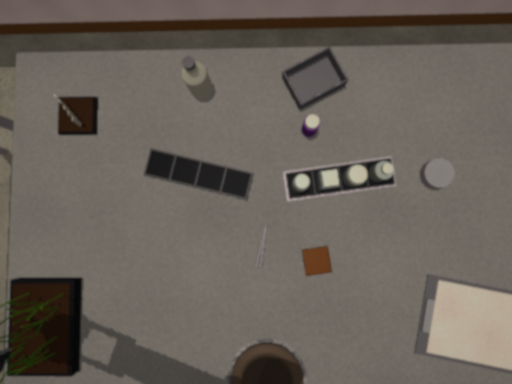

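View pics/scene0.png

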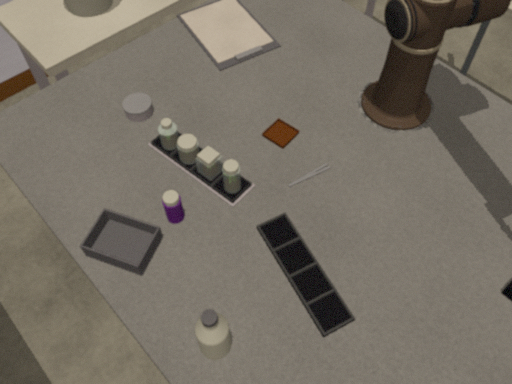

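The top view shows the carrier on the right, with tall at (302,182), square at (330,179), squat at (357,175) and bottle at (384,170). The empty tray is on the left at about (199,174). The purple look-alike vessel at (311,125) and the brown square at (317,261) stand off the carrier, so neither is meant. I'll measure next and enlarge a crop to confirm.

```bash
cat > h.py <<'E'
import numpy as np, cv2
def world(f,u,v,d):
    u,v,d=map(np.asarray,(u,v,d))
    p=np.stack([(u-f["cx"])/f["fx"]*d,-(v-f["cy"])/f["fy"]*d,-d],-1)
    return p@f["rotation"].T+f["origin"]
def cloud(f):
    h,w=f["z_map"].shape; v,u=np.mgrid[:h,:w]
    P=world(f,u,v,f["z_map"]); P[f["z_map"]<=0]=np.nan
    return P
def ray_at_z(f,u,v,z):
    a=world(f,u,v,np.ones(np.shape(u))); o=f["origin"]; r=a-o
    return o+r*((z-o[2])/r[...,2])[...,None]
E
python3 - <<'E'
from h import *
for n in ("top","scene"):
    f=dict(np.load(n+"0.npz")); P=cloud(f); im=f["image"].astype(int); g=im.mean(2)
    x,y,z=np.moveaxis(P,-1,0)
    print(n,"table z",np.nanmedian(z[(x>.3)&(x<.6)&(abs(y)<.3)]))
    # lids: bright, height>0.05 on carrier region
    m=(z>.05)&(z<.12)&(x>.3)&(x<.75)&(y<.05)&(y>-.45)
    N,L,S,C=cv2.connectedComponentsWithStats(m.astype(np.uint8))
    for i in range(1,N):
        if S[i,4]<15: continue
        k=L==i; zt=np.nanpercentile(z[k],90); kk=k&(z>zt-.006)
        print(" blob",C[i].round(),S[i,4],"top z %.4f"%zt,"centre",np.round([(np.nanmin(x[kk])+np.nanmax(x[kk]))/2,(np.nanmin(y[kk])+np.nanmax(y[kk]))/2],4),np.nanmean(P[kk],0).round(4),"size",np.ptp(x[kk]).round(3),np.ptp(y[kk]).round(3))
    # tray: raised / dark
    m=(g<75)&(x>.3)&(x<.75)&(y>0.0)&(y<.4)&(z<.03)
    N,L,S,C=cv2.connectedComponentsWithStats(m.astype(np.uint8)); i=1+S[1:,4].argmax()
    vv,uu=np.nonzero(L==i); Q=ray_at_z(f,uu,vv,.015)[:,:2]
    r=cv2.minAreaRect((Q*1000).astype(np.float32)); print(" tray",r, S[i,4],"medz",np.nanmedian(z[L==i]))
    # carrier plate+cells: whatever differs, height > .002 region
    m=((g>115)|(g<70)|(z>.008))&(x>.35)&(x<.6)&(y<0)&(y>-.4)
    N,L,S,C=cv2.connectedComponentsWithStats(m.astype(np.uint8)); i=1+S[1:,4].argmax()
    k=(L==i)&(z<.02); vv,uu=np.nonzero(k); Q=ray_at_z(f,uu,vv,.004)[:,:2]
    print(" carrier",cv2.minAreaRect((Q*1000).astype(np.float32)),S[i,4])
f=dict(np.load("top0.npz")); a=f["image"][95:285,140:405,::-1]
cv2.imwrite("pics/crop.png",cv2.resize(a,None,fx=3,fy=3,interpolation=cv2.INTER_CUBIC))
E
```

```text
Traceback (most recent call last):
  File "h.py", line 8, in cloud
    P=world(f,u,v,f["z_map"]); P[f["z_map"]<=0]=np.nan
  File "h.py", line 5, in world
    return p@f["rotation"].T+f["origin"]
           ~^~~~~~~~~~~~~~~~
ValueError: matmul: Input operand 1 has a mismatch in its core dimension 0, with gufunc signature (n?,k),(k,m?)->(n?,m?) (size 4 is different from 3)
```

The rotation is a quaternion, not a matrix, so the helper has to convert it.

```bash
sed -i 's/f\["rotation"\].T/R.from_quat(f["rotation"],scalar_first=True).as_matrix().T/; 1a from scipy.spatial.transform import Rotation as R' h.py
cat > m1.py <<'E'
from h import *
for n in ("top","scene"):
    f=dict(np.load(n+"0.npz")); P=cloud(f); im=f["image"].astype(int); g=im.mean(2)
    x,y,z=np.moveaxis(P,-1,0)
    print(n,"table z",np.nanmedian(z[(x>.3)&(x<.6)&(abs(y)<.3)]))
    m=(z>.05)&(z<.12)&(x>.3)&(x<.75)&(y<.05)&(y>-.45)
    N,L,S,C=cv2.connectedComponentsWithStats(m.astype(np.uint8))
    for i in range(1,N):
        if S[i,4]<15: continue
        k=L==i; zt=np.nanpercentile(z[k],90); kk=k&(z>zt-.006)
        print(" blob",C[i].round(),S[i,4],"top z %.4f"%zt,"centre",np.round([(np.nanmin(x[kk])+np.nanmax(x[kk]))/2,(np.nanmin(y[kk])+np.nanmax(y[kk]))/2],4),np.nanmean(P[kk],0).round(4),"size",np.ptp(x[kk]).round(3),np.ptp(y[kk]).round(3))
    m=(g<75)&(x>.3)&(x<.75)&(y>0.0)&(y<.4)&(z<.03)
    N,L,S,C=cv2.connectedComponentsWithStats(m.astype(np.uint8)); i=1+S[1:,4].argmax()
    vv,uu=np.nonzero(L==i); Q=ray_at_z(f,uu,vv,.015)[:,:2]
    r=cv2.minAreaRect((Q*1000).astype(np.float32)); print(" tray",r, S[i,4],"medz",np.nanmedian(z[L==i]))
    m=((g>115)|(g<70)|(z>.008))&(x>.35)&(x<.6)&(y<0)&(y>-.4)
    N,L,S,C=cv2.connectedComponentsWithStats(m.astype(np.uint8)); i=1+S[1:,4].argmax()
    k=(L==i)&(z<.02); vv,uu=np.nonzero(k); Q=ray_at_z(f,uu,vv,.004)[:,:2]
    print(" carrier",cv2.minAreaRect((Q*1000).astype(np.float32)),S[i,4])
f=dict(np.load("top0.npz")); a=f["image"][95:285,140:405,::-1]
cv2.imwrite("pics/crop.png",cv2.resize(a,None,fx=3,fy=3,interpolation=cv2.INTER_CUBIC))
E
python3 m1.py
```

```text
top table z 0.0012998537944033384
 blob [311. 123.] 249 top z 0.0919 centre [ 0.7026 -0.1246] [ 0.7022 -0.1247  0.0902] size 0.037 0.037
 blob [383. 170.] 311 top z 0.0938 centre [ 0.5739 -0.3163] [ 0.5739 -0.3162  0.093 ] size 0.026 0.026
 blob [357. 174.] 356 top z 0.0731 centre [ 0.5631 -0.2465] [ 0.5634 -0.2456  0.0713] size 0.046 0.048
 blob [329. 178.] 340 top z 0.0792 centre [ 0.5524 -0.1711] [ 0.5527 -0.1715  0.0775] size 0.045 0.043
 blob [301. 182.] 239 top z 0.0989 centre [ 0.5425 -0.0955] [ 0.5421 -0.095   0.0973] size 0.035 0.036
 tray ((573.6304931640625, 192.43109130859375), (304.0591125488281, 77.12103271484375), 76.22512817382812) 2756 medz 0.008009132946883102
 carrier ((559.0823974609375, -208.45816040039062), (94.13863372802734, 320.54949951171875), 7.813233852386475) 3245
scene table z 0.0009673932504645766
 blob [167. 129.] 329 top z 0.0935 centre [ 0.574  -0.3175] [ 0.5741 -0.3161  0.0927] size 0.027 0.031
 blob [187. 144.] 356 top z 0.0729 centre [ 0.5622 -0.2458] [ 0.5635 -0.2458  0.0709] size 0.05 0.052
 blob [208. 158.] 402 top z 0.0784 centre [ 0.553 -0.171] [ 0.553  -0.1712  0.0767] size 0.045 0.046
 blob [231. 171.] 364 top z 0.0981 centre [ 0.5419 -0.0971] [ 0.5425 -0.0954  0.0967] size 0.037 0.037
 blob [171. 201.] 366 top z 0.0914 centre [ 0.702  -0.1248] [ 0.7022 -0.1247  0.0896] size 0.037 0.035
 tray ((578.1622924804688, 194.8653106689453), (305.5653381347656, 81.29977416992188), 75.8587646484375) 4365 medz 0.007496788171216462
 carrier ((473.83349609375, -199.13209533691406), (256.76220703125, 404.8503112792969), 0.0707518458366394) 8620
```

View pics/crop.png

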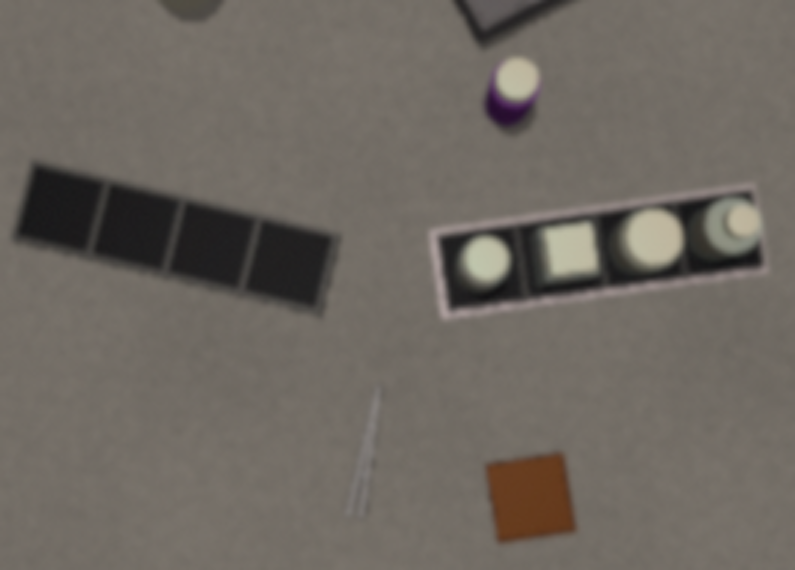

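The crop confirms it: tall (485,262), square (570,248), squat (652,240) and bottle (735,222) stand in the cells of the aluminium carrier. The purple vessel at (517,80) and the brown plate at (530,497) stand apart and stay untouched. I'll move over the tray first, for a close wrist view on the way.

send_rows(delta_pos=[[0.8,-0.9,0.3],[1.7,-2,0.6],[2.6,-3.1,0.9],[3.5,-4.2,1.2],[4.4,-5.2,1.6],[5.3,-6.2,1.9],[6.2,-7.2,2.2],[7.0,-8.2,2.5]], rotation=[[0,0,-0.8],[0,0,-1.7],[0,0,-2.6],[0,0,-3.5],[0,0,-4.4],[0,0,-5.3],[0,0,-6.2],[0,0,-7.1]], gripper=-1)

```text
time_s: 1.1
ee_pos: [0.451, 0.2718, 0.3312]
tcp_rot: [-0.0, 0.689, 0.725, -0.0]
wrist_force: [-0.0, -0.1, 0.4]
finger_gap: 0.0857
gripper_force: 0.0
```

send_rows(delta_pos=[[0.7,-0.8,0.2],[1.4,-1.6,0.4],[2.0,-2.1,0.5],[2.0,-2.1,0.5],[2.0,-2.1,0.5]], rotation=[[0,0,-0.8],[0,0,-1.7],[0,0,-1.7],[0,0,-1.7],[0,0,-1.7]])

```text
time_s: 1.72
ee_pos: [0.5295, 0.1896, 0.3505]
tcp_rot: [-0.001, 0.787, 0.617, -0.001]
wrist_force: [0.1, 0.3, -1.3]
finger_gap: 0.0855
gripper_force: 0.0
```

Run:
```python
from cell import env, grab_frame
import cv2,numpy as np
f=grab_frame("wrist"); cv2.imwrite("pics/w1.png",f["image"][:,:,::-1]); np.savez("w1.npz",**f)
s=env.get_state();print(s["time_s"],s["ee_pos"],s["tcp_rot"],f["origin"],f["rotation"],f["fx"])
```

```text
1.775 [0.52928781 0.18989865 0.35060461] [-5.60558472e-04  7.86742648e-01  6.17280559e-01 -6.35158977e-04] [0.54849674 0.26828317 0.49302435] [ 0.98011966 -0.15754575  0.01970896 -0.11898044] 318.7003275472179
```

View pics/w1.png

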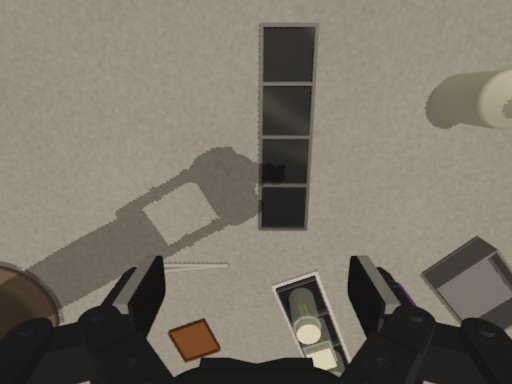

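The wrist view shows the whole tray, with rim corners at about (261,24), (318,24), (307,230) and (260,230). The carrier's near end is at the bottom, around (295,280).

Run:
```python
from h import *
f=dict(np.load("w1.npz"))
c=np.array([[261,24],[318,24],[307,230],[260,230]])
Q=ray_at_z(f,c[:,0],c[:,1],.015)[:,:2]; print(Q.round(4),Q.mean(0))
e=Q[0]-Q[3]+Q[1]-Q[2]; print("yaw",np.degrees(np.arctan2(-e[0],e[1])),np.linalg.norm(e)/2)
# pocket floors via darkness
g=cv2.cvtColor(f["image"],cv2.COLOR_RGB2GRAY); P=cloud(f)
m=((P[...,2]>.0105)&(P[...,2]<.025)).astype(np.uint8); m[:, :200]=0; m[:,360:]=0; m[240:]=0
vv,uu=np.nonzero(m); X=P[vv,uu][:,:2]; print(len(X),cv2.minAreaRect((X*1000).astype(np.float32)), X.mean(0))
# square lid yaw & others from top at 
for n in("top","scene"):
    t=dict(np.load(n+"0.npz")); P=cloud(t); k=(P[...,2]>.068)&(np.hypot(P[...,0]-.553,P[...,1]+.171)<.036)
    print(n,"square",cv2.minAreaRect((P[k][:,:2]*1000).astype(np.float32)))
```

```text
[[0.5745 0.3485]
 [0.6487 0.3302]
 [0.5768 0.037 ]
 [0.502  0.0554]] [0.57551467 0.19277327]
yaw -13.836186326495723 0.30187410031866196
2457 ((575.082275390625, 193.37913513183594), (304.2885437011719, 80.25040435791016), 75.92427825927734) [0.57997888 0.20849524]
top square ((552.5801391601562, -171.1035614013672), (42.33877944946289, 41.64356994628906), 6.068549633026123)
scene square ((552.5178833007812, -172.7423553466797), (43.52425003051758, 46.08702850341797), 7.737147808074951)
```

send_rows(delta_pos=[[0,-1.1,-0.7],[0.1,-2.3,-1.5],[0.2,-3.5,-2.4],[0.3,-4.7,-3.3],[0.3,-5.9,-4.2],[0.3,-6.8,-4.8],[0.3,-7.1,-5.0],[0.3,-7.1,-5.0]], rotation=[[0,0,0.4],[0,0,0.8],[0,0,1.2],[0,0,1.6],[0,0,2.0],[0,0,2.2],[0,0,2.2],[0,0,2.2]])

```text
time_s: 2.78
ee_pos: [0.5419, -0.0939, 0.151]
tcp_rot: [-0.001, 0.655, 0.756, 0.0]
wrist_force: [0.4, 0.6, 0.0]
finger_gap: 0.0854
gripper_force: 0.0
```

Run:
```python
from cell import env, grab_frame
import cv2,numpy as np
from h import *
f=grab_frame("wrist"); cv2.imwrite("pics/w2.png",f["image"][:,:,::-1]); np.savez("w2.npz",**f)
s=env.get_state();print(s["time_s"],s["ee_pos"],s["tcp_rot"])
P=cloud(f);z=P[...,2]
for n,h,c in(("tall",.097,(.542,-.0955)),("square",.077,(.5527,-.1713)),("squat",.071,(.5632,-.2458)),("bottle",.093,(.574,-.3163))):
    k=(abs(z-h)<.006)&(np.hypot(P[...,0]-c[0],P[...,1]-c[1])<.036)
    if k.sum()>20: print(n,k.sum(),cv2.minAreaRect((P[k][:,:2]*1000).astype(np.float32)),np.median(z[k]))
```

```text
2.825 [ 0.54257798 -0.09354947  0.15185353] [4.00392208e-05 6.54687537e-01 7.55899483e-01 4.46699270e-04]
tall 2364 ((540.740234375, -94.60222625732422), (37.30889892578125, 37.18639373779297), 71.09520721435547) 0.0969419037598945
square 2460 ((551.4573364257812, -170.88031005859375), (41.71026611328125, 43.12319564819336), 6.912238121032715) 0.07699048351800415
squat 900 ((559.93212890625, -231.23715209960938), (46.693641662597656, 21.162778854370117), 10.002701759338379) 0.0707781773858446
```

View pics/w2.png

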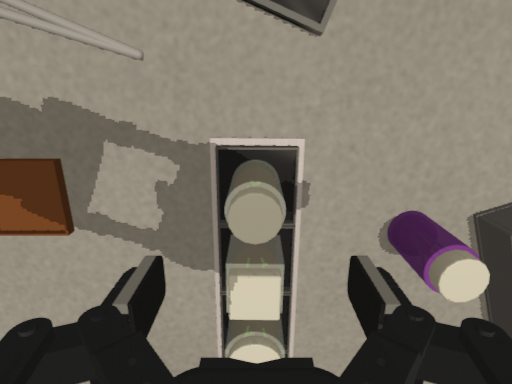

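The clear tall vessel is at (257,200), between the fingers in line with the carrier. The square's lid is at (256,297), and the purple one at (440,260) is well clear of the finger path. Next is down and grip.

send_rows(delta_pos=[[0,0,-0.5],[0,0,-1.1],[0,0,-1.7],[0,0,-2.3],[0,0,-2.7],[0,0,-2.85],[0,0,-2.85]], rotation=[[0,0,0],[0,0,0],[0,0,0],[0,0,0],[0,0,0],[0,0,0],[0,0,0]])

```text
time_s: 3.7
ee_pos: [0.5426, -0.0942, 0.0376]
tcp_rot: [0.0, 0.655, 0.756, 0.0]
wrist_force: [0.2, 0.1, -0.1]
finger_gap: 0.0857
gripper_force: 0.0
```

send_rows(delta_pos=[[0,0,0],[0,0,0],[0,0,0],[0,0,0],[0,0,0],[0,0,0]], rotation=[[0,0,0],[0,0,0],[0,0,0],[0,0,0],[0,0,0],[0,0,0]], gripper=1)

```text
time_s: 4.45
ee_pos: [0.5431, -0.095, 0.0382]
tcp_rot: [0.001, 0.655, 0.756, 0.0]
wrist_force: [-0.0, 0.0, 6.4]
finger_gap: 0.043
gripper_force: 60.9
```

send_rows(delta_pos=[[0,0,0.2],[0,0,0.7],[0,0,1.4],[0,0,2.1],[0,0,2.8],[0,0.3,3.2],[0,0.8,3.3],[0,1.4,3.3]], rotation=[[0,0,0],[0,0,0],[0,0,0],[0,0,0],[0,0,0],[0,0,-0.2],[0,0,-0.4],[0,0,-0.7]])

```text
time_s: 5.45
ee_pos: [0.5419, -0.0383, 0.1695]
tcp_rot: [-0.0, 0.701, 0.714, 0.0]
wrist_force: [-0.2, -0.6, -1.5]
finger_gap: 0.043
gripper_force: 61.1
```

send_rows(delta_pos=[[0,0.7,0],[0,1.4,0],[0.1,2.1,0],[0.1,2.6,0],[0.15,3.0,0],[0.15,3.1,-0.2],[0.15,3.1,-0.7],[0.15,3.1,-1.2]], rotation=[[0,0,-0.3],[0,0,-0.6],[0,0,-0.9],[0,0,-1.2],[0,0,-1.5],[0,0,-1.5],[0,0,-1.5],[0,0,-1.5]])

```text
time_s: 6.45
ee_pos: [0.5475, 0.0849, 0.12]
tcp_rot: [-0.0, 0.787, 0.617, -0.001]
wrist_force: [-0.4, -1.1, -2.0]
finger_gap: 0.0433
gripper_force: 61.1
```

send_rows(delta_pos=[[0,0,-0.5],[0,0,-1.0],[0,0,-1.5],[0,0,-1.8],[0,0,-1.95],[0,0,-2.05],[0,0,-2.05]], rotation=[[0,0,0],[0,0,0],[0,0,0],[0,0,0],[0,0,0],[0,0,0],[0,0,0]])

```text
time_s: 7.32
ee_pos: [0.5485, 0.0853, 0.0395]
tcp_rot: [0.0, 0.787, 0.617, 0.0]
wrist_force: [-0.2, -0.2, -1.6]
finger_gap: 0.0429
gripper_force: 61.1
```

Run:
```python
from cell import env, grab_frame
import cv2,numpy as np
f=grab_frame("wrist"); cv2.imwrite("pics/w3.png",f["image"][:,:,::-1])
s=env.get_state();print(s["time_s"],s["ee_pos"],s["wrist_force"],s["gripper_force"])
```

```text
7.375 [0.5486958  0.08542653 0.03973972] [ 0.64272528 -0.7187842  -0.53543909] 61.06454014778137
```

View pics/w3.png

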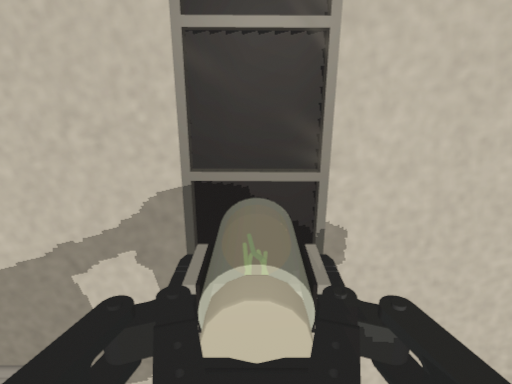

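The tall vessel stands over the right-end pocket, centred between its walls at (192..322). Lower the last 2 mm and release.

send_rows(delta_pos=[[0,0,-0.05],[0,0,-0.05]], rotation=[[0,0,0],[0,0,0]])

```text
time_s: 7.62
ee_pos: [0.5491, 0.0855, 0.0382]
tcp_rot: [0.0, 0.787, 0.617, 0.001]
wrist_force: [-0.3, 0.0, 1.7]
finger_gap: 0.0427
gripper_force: 61.0
```

send_rows(delta_pos=[[0,0,0],[0,0,0],[0,0,0],[0,0,0],[0,0,0]], rotation=[[0,0,0],[0,0,0],[0,0,0],[0,0,0],[0,0,0]], gripper=-1)

```text
time_s: 8.25
ee_pos: [0.5482, 0.0854, 0.0372]
tcp_rot: [-0.0, 0.787, 0.617, -0.0]
wrist_force: [-0.8, 0.3, -1.0]
finger_gap: 0.0851
gripper_force: 0.0
```

send_rows(delta_pos=[[0,0,0.5],[0,0,1.2],[0,0,2.0],[0,0,2.7],[0,-0.3,3.0],[0,-1.0,3.0],[0,-1.9,3.0],[0,-2.9,3.0]], rotation=[[0,0,0],[0,0,0],[0,0,0],[0,0,0],[0,0,0.2],[0,0,0.5],[0,0,0.9],[0,0,1.3]])

```text
time_s: 9.25
ee_pos: [0.5481, -0.0313, 0.1574]
tcp_rot: [0.0, 0.711, 0.703, 0.0]
wrist_force: [0.1, 0.6, 0.1]
finger_gap: 0.0851
gripper_force: 0.0
```

send_rows(delta_pos=[[0,-1.0,0],[0.1,-2.0,0],[0.1,-2.8,0],[0.1,-3.3,0],[0.1,-3.5,-0.2],[0.1,-3.5,-0.7],[0.1,-3.5,-1.3],[0.1,-3.5,-1.9]], rotation=[[0,0,0.3],[0,0,0.6],[0,0,0.8],[0,0,0.8],[0,0,0.8],[0,0,0.8],[0,0,0.8],[0,0,0.8]])

```text
time_s: 10.25
ee_pos: [0.5519, -0.1694, 0.08]
tcp_rot: [-0.001, 0.661, 0.75, 0.0]
wrist_force: [-0.1, -0.7, 0.7]
finger_gap: 0.0853
gripper_force: 0.0
```

send_rows(delta_pos=[[0,0,-0.5],[0,0,-0.9],[0,0,-1.15],[0,0,-1.2],[0,0,-1.2]], rotation=[[0,0,0],[0,0,0],[0,0,0],[0,0,0],[0,0,0]])

```text
time_s: 10.88
ee_pos: [0.5527, -0.1708, 0.0337]
tcp_rot: [0.0, 0.661, 0.75, 0.0]
wrist_force: [-0.4, -0.2, -0.4]
finger_gap: 0.0855
gripper_force: 0.0
```

send_rows(delta_pos=[[0,0,0],[0,0,0],[0,0,0],[0,0,0],[0,0,0],[0,0,0]], rotation=[[0,0,0],[0,0,0],[0,0,0],[0,0,0],[0,0,0],[0,0,0]], gripper=1)

```text
time_s: 11.62
ee_pos: [0.553, -0.171, 0.0341]
tcp_rot: [0.001, 0.661, 0.75, 0.0]
wrist_force: [0.2, 0.4, 5.7]
finger_gap: 0.0473
gripper_force: 63.9
```

send_rows(delta_pos=[[0,0,0.2],[0,0,0.7],[0,0,1.4],[0,0,2.1],[0,0,2.8],[0,0.3,3.4],[0,0.9,3.7],[0.1,1.7,3.7]], rotation=[[0,0,0],[0,0,0],[0,0,0],[0,0,0],[0,0,0],[0,0,-0.1],[0,0,-0.3],[0,0,-0.5]])

```text
time_s: 12.62
ee_pos: [0.5571, -0.1027, 0.184]
tcp_rot: [0.002, 0.694, 0.72, 0.001]
wrist_force: [0.9, 0.6, -1.2]
finger_gap: 0.047
gripper_force: 63.2
```

send_rows(delta_pos=[[0,0.9,0],[0,1.8,0],[0.1,2.8,0],[0.1,3.8,0],[0.2,4.7,0],[0.25,5.5,0],[0.25,6.2,0],[0.25,6.5,0]], rotation=[[0,0,-0.2],[0,0,-0.4],[0,0,-0.7],[0,0,-1.0],[0,0,-1.3],[0,0,-1.5],[0,0,-1.6],[0,0,-1.6]])

```text
time_s: 13.62
ee_pos: [0.5659, 0.1587, 0.182]
tcp_rot: [0.0, 0.786, 0.618, 0.0]
wrist_force: [-0.2, -1.0, -1.0]
finger_gap: 0.0473
gripper_force: 63.2
```

send_rows(delta_pos=[[0,0,-0.3],[0,0,-0.9],[0,0,-1.6],[0,0,-2.3],[0,0,-2.9],[0,0,-3.4],[0,0,-3.65],[0,0,-3.65]], rotation=[[0,0,0],[0,0,0],[0,0,0],[0,0,0],[0,0,0],[0,0,0],[0,0,0],[0,0,0]])

```text
time_s: 14.62
ee_pos: [0.5664, 0.157, 0.0352]
tcp_rot: [0.0, 0.787, 0.617, -0.0]
wrist_force: [1.4, 0.7, -2.3]
finger_gap: 0.0471
gripper_force: 63.6
```

Run:
```python
from cell import env, grab_frame
import cv2,numpy as np
f=grab_frame("wrist"); cv2.imwrite("pics/w4.png",f["image"][:,:,::-1])
s=env.get_state();print(s["time_s"],s["ee_pos"],s["wrist_force"],s["gripper_force"])
```

```text
14.675 [0.56684753 0.15715522 0.0355004 ] [-0.10759012 -0.84047146 -2.09845826] 63.6042058467865
```

View pics/w4.png

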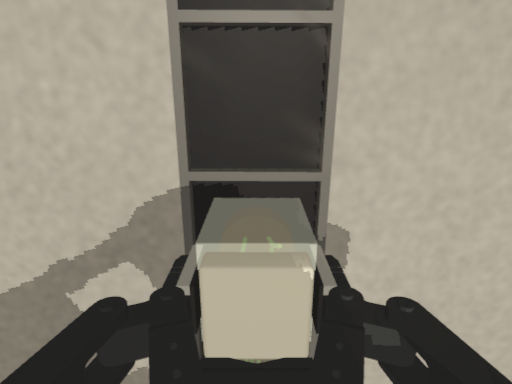

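The square is centred in the second pocket from the right, between the walls at x = 190 and 322. Lower it, release, and go for the squat vessel.

send_rows(delta_pos=[[0,0,-0.05],[0,0,-0.05]], rotation=[[0,0,0],[0,0,0]])

```text
time_s: 14.92
ee_pos: [0.5672, 0.1575, 0.0341]
tcp_rot: [0.001, 0.787, 0.617, 0.001]
wrist_force: [0.3, -0.8, 1.8]
finger_gap: 0.047
gripper_force: 63.6
```

send_rows(delta_pos=[[0,0,0],[0,0,0],[0,0,0],[0,0,0],[0,0,0]], rotation=[[0,0,0],[0,0,0],[0,0,0],[0,0,0],[0,0,0]], gripper=-1)

```text
time_s: 15.55
ee_pos: [0.5662, 0.1574, 0.0332]
tcp_rot: [-0.0, 0.787, 0.617, -0.0]
wrist_force: [0.8, -0.4, -0.2]
finger_gap: 0.0854
gripper_force: 0.0
```

send_rows(delta_pos=[[0,0,0.5],[0,0,1.2],[0,0,2.0],[0,0,2.7],[0,-0.3,3.2],[0,-1.0,3.2],[0,-2.0,3.2],[0,-3.0,3.2]], rotation=[[0,0,0],[0,0,0],[0,0,0],[0,0,0],[0,0,0.2],[0,0,0.4],[0,0,0.7],[0,0,1.0]])

```text
time_s: 16.55
ee_pos: [0.5668, 0.0365, 0.1632]
tcp_rot: [0.001, 0.729, 0.684, 0.001]
wrist_force: [0.9, -0.4, -0.2]
finger_gap: 0.0854
gripper_force: 0.0
```

send_rows(delta_pos=[[0,-1.1,0],[0,-2.2,0],[0,-3.3,0],[0,-4.4,0],[0,-5.5,0],[-0.05,-6.4,0],[-0.05,-7.0,0],[-0.05,-7.05,0]], rotation=[[0,0,0.3],[0,0,0.6],[0,0,0.9],[0,0,1.2],[0,0,1.2],[0,0,1.2],[0,0,1.2],[0,0,1.2]])

```text
time_s: 17.55
ee_pos: [0.5645, -0.2459, 0.1622]
tcp_rot: [0.001, 0.656, 0.755, 0.0]
wrist_force: [-0.1, 0.1, -0.5]
finger_gap: 0.0853
gripper_force: 0.0
```

Run:
```python
from cell import env, grab_frame
from h import *
s=env.get_state();print(s["time_s"],s["ee_pos"],s["tcp_rot"])
f=grab_frame("wrist"); P=cloud(f);z=P[...,2]
for n,h,c in(("squat",.071,(.5632,-.2458)),("bottle",.093,(.574,-.3163))):
    k=(abs(z-h)<.006)&(np.hypot(P[...,0]-c[0],P[...,1]-c[1])<.036)
    if k.sum()>20: print(n,k.sum(),cv2.minAreaRect((P[k][:,:2]*1000).astype(np.float32)),np.median(z[k]))
```

```text
17.55 [ 0.56453429 -0.24590817  0.16219429] [6.28147640e-04 6.55541144e-01 7.55159141e-01 2.93987320e-04]
squat 3050 ((562.3114013671875, -245.4912109375), (49.22518539428711, 49.097068786621094), 6.140141487121582) 0.07099382994336517
bottle 946 ((572.6292724609375, -315.8583984375), (27.21829605102539, 26.712772369384766), 32.17738723754883) 0.09293780128698315
```

send_rows(delta_pos=[[0,0,-0.4],[0,0,-1.0],[0,0,-1.7],[0,0,-2.3],[0,0,-2.8],[0,0,-3.2],[0,0,-3.3],[0,0,-3.3]], rotation=[[0,0,0],[0,0,0],[0,0,0],[0,0,0],[0,0,0],[0,0,0],[0,0,0],[0,0,0]])

```text
time_s: 18.6
ee_pos: [0.5645, -0.2447, 0.0293]
tcp_rot: [0.0, 0.655, 0.756, 0.0]
wrist_force: [-0.7, 0.0, 0.6]
finger_gap: 0.0854
gripper_force: 0.0
```

send_rows(delta_pos=[[0,0,0],[0,0,0],[0,0,0],[0,0,0],[0,0,0],[0,0,0]], rotation=[[0,0,0],[0,0,0],[0,0,0],[0,0,0],[0,0,0],[0,0,0]], gripper=1)

```text
time_s: 19.35
ee_pos: [0.5654, -0.2454, 0.0307]
tcp_rot: [0.001, 0.655, 0.756, 0.0]
wrist_force: [-0.4, 0.2, 6.0]
finger_gap: 0.0541
gripper_force: 64.2
```

send_rows(delta_pos=[[0,0,0.2],[0,0,0.7],[0,0,1.4],[0,0,2.1],[0,0,2.8],[0,0.3,3.5],[0,0.9,3.8],[0,1.7,3.8]], rotation=[[0,0,0],[0,0,0],[0,0,0],[0,0,0],[0,0,0],[0,0,-0.1],[0,0,-0.3],[0,0,-0.5]])

```text
time_s: 20.35
ee_pos: [0.5653, -0.1769, 0.1841]
tcp_rot: [0.002, 0.688, 0.726, 0.001]
wrist_force: [-0.3, 0.6, -1.9]
finger_gap: 0.0547
gripper_force: 63.7
```

send_rows(delta_pos=[[0,0.9,0],[0,1.9,0],[0.1,3.0,0],[0.2,4.1,0],[0.3,5.2,0],[0.3,6.3,0],[0.4,7.4,0],[0.5,8.4,0]], rotation=[[0,0,-0.2],[0,0,-0.4],[0,0,-0.7],[0,0,-1.0],[0,0,-1.3],[0,0,-1.5],[0,0,-1.7],[0,0,-1.7]])

```text
time_s: 21.35
ee_pos: [0.5839, 0.161, 0.1822]
tcp_rot: [0.0, 0.787, 0.617, 0.0]
wrist_force: [1.2, 0.7, -2.1]
finger_gap: 0.0547
gripper_force: 63.6
```

send_rows(delta_pos=[[0,0.8,0],[0,1.5,0],[0,1.8,0],[0,1.8,-0.3],[0,1.8,-0.9],[0,1.8,-1.6],[0,1.8,-2.3],[0,1.8,-2.9]], rotation=[[0,0,0],[0,0,0],[0,0,0],[0,0,0],[0,0,0],[0,0,0],[0,0,0],[0,0,0]])

```text
time_s: 22.35
ee_pos: [0.5833, 0.2293, 0.0632]
tcp_rot: [-0.0, 0.787, 0.617, -0.001]
wrist_force: [-1.2, 0.2, -1.4]
finger_gap: 0.0543
gripper_force: 63.6
```

send_rows(delta_pos=[[0,0,-0.5],[0,0,-0.75],[0,0,-0.85],[0,0,-0.85],[0,0,-0.85]], rotation=[[0,0,0],[0,0,0],[0,0,0],[0,0,0],[0,0,0]])

```text
time_s: 22.98
ee_pos: [0.5851, 0.2317, 0.0323]
tcp_rot: [0.0, 0.787, 0.617, 0.001]
wrist_force: [-0.3, 0.5, -2.3]
finger_gap: 0.0545
gripper_force: 63.9
```

Run:
```python
from cell import env, grab_frame
import cv2,numpy as np
f=grab_frame("wrist"); cv2.imwrite("pics/w5.png",f["image"][:,:,::-1])
s=env.get_state();print(s["time_s"],s["ee_pos"],s["wrist_force"],s["gripper_force"])
```

```text
23.025 [0.58498546 0.23173241 0.0322128 ] [ 0.30028435 -0.16341142 -1.37475066] 63.86188745498657
```

View pics/w5.png

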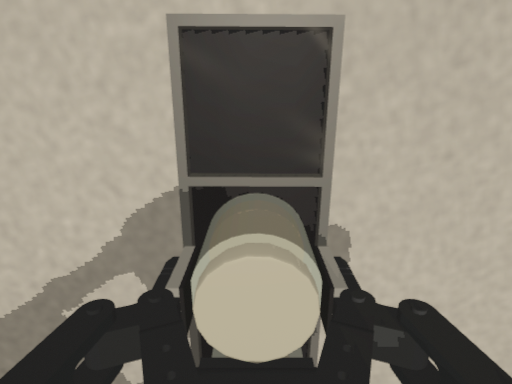

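The squat vessel is inside the second pocket from the left, clear of the wall at row 180. Lower it, release, and go for the bottle.

send_rows(delta_pos=[[0,0,-0.05],[0,0,-0.05]], rotation=[[0,0,0],[0,0,0]])

```text
time_s: 23.28
ee_pos: [0.5851, 0.2317, 0.0307]
tcp_rot: [0.0, 0.787, 0.617, 0.001]
wrist_force: [-0.6, -1.8, 4.4]
finger_gap: 0.0547
gripper_force: 64.3
```

send_rows(delta_pos=[[0,0,0],[0,0,0],[0,0,0],[0,0,0],[0,0,0]], rotation=[[0,0,0],[0,0,0],[0,0,0],[0,0,0],[0,0,0]], gripper=-1)

```text
time_s: 23.9
ee_pos: [0.5842, 0.2313, 0.0291]
tcp_rot: [-0.0, 0.787, 0.617, -0.0]
wrist_force: [-0.2, -0.1, 0.4]
finger_gap: 0.0851
gripper_force: 0.0
```

send_rows(delta_pos=[[0,0,0.5],[0,0,1.2],[0,0,2.0],[0,0,2.7],[0,-0.3,3.3],[0,-1.0,3.3],[0,-2.0,3.3],[0,-3.0,3.3]], rotation=[[0,0,0],[0,0,0],[0,0,0],[0,0,0],[0,0,0.2],[0,0,0.4],[0,0,0.7],[0,0,1.0]])

```text
time_s: 24.9
ee_pos: [0.5847, 0.1106, 0.1632]
tcp_rot: [0.001, 0.729, 0.684, 0.001]
wrist_force: [0.8, -0.2, -0.0]
finger_gap: 0.0858
gripper_force: 0.0
```

send_rows(delta_pos=[[0,-1.1,0],[0,-2.3,0],[0,-3.5,0],[0,-4.7,0],[0,-5.9,0],[0,-7.1,0],[-0.1,-8.3,0],[-0.2,-9.4,0]], rotation=[[0,0,0.3],[0,0,0.6],[0,0,0.9],[0,0,1.2],[0,0,1.2],[0,0,1.2],[0,0,1.2],[0,0,1.2]])

```text
time_s: 25.9
ee_pos: [0.5765, -0.2667, 0.1632]
tcp_rot: [0.001, 0.655, 0.756, 0.0]
wrist_force: [0.1, 0.5, -0.7]
finger_gap: 0.0851
gripper_force: 0.0
```

send_rows(delta_pos=[[-0.1,-0.8,0],[-0.1,-1.2,0],[-0.1,-1.25,0],[-0.1,-1.25,-0.4],[-0.1,-1.25,-1.0],[-0.1,-1.25,-1.6],[-0.1,-1.25,-1.7]], rotation=[[0,0,0],[0,0,0],[0,0,0],[0,0,0],[0,0,0],[0,0,0],[0,0,0]])

```text
time_s: 26.78
ee_pos: [0.5702, -0.3116, 0.0898]
tcp_rot: [-0.003, 0.654, 0.756, -0.0]
wrist_force: [0.2, -0.3, -0.6]
finger_gap: 0.0851
gripper_force: 0.0
```

send_rows(delta_pos=[[0,0,-0.3],[0,0,-0.8],[0,0,-1.2],[0,0,-1.5],[0,0,-1.5]], rotation=[[0,0,0],[0,0,0],[0,0,0],[0,0,0],[0,0,0]])

```text
time_s: 27.4
ee_pos: [0.5711, -0.314, 0.0315]
tcp_rot: [-0.002, 0.655, 0.756, -0.0]
wrist_force: [-0.3, 0.3, -0.4]
finger_gap: 0.0851
gripper_force: 0.0
```

send_rows(delta_pos=[[0,0,0],[0,0,0],[0,0,0],[0,0,0],[0,0,0],[0,0,0]], rotation=[[0,0,0],[0,0,0],[0,0,0],[0,0,0],[0,0,0],[0,0,0]], gripper=1)

```text
time_s: 28.15
ee_pos: [0.5732, -0.3153, 0.0345]
tcp_rot: [0.001, 0.655, 0.756, 0.0]
wrist_force: [0.6, 0.8, 4.8]
finger_gap: 0.0485
gripper_force: 62.7
```

send_rows(delta_pos=[[0,0,0.2],[0,0,0.7],[0,0,1.4],[0,0,2.1],[0,0,2.8],[0,0.3,3.5],[0,0.9,3.8],[0,1.7,3.8]], rotation=[[0,0,0],[0,0,0],[0,0,0],[0,0,0],[0,0,0],[0,0,-0.1],[0,0,-0.3],[0,0,-0.5]])

```text
time_s: 29.15
ee_pos: [0.5731, -0.247, 0.1881]
tcp_rot: [0.002, 0.688, 0.726, 0.001]
wrist_force: [0.7, 0.1, -2.0]
finger_gap: 0.0489
gripper_force: 62.4
```

send_rows(delta_pos=[[0,0.9,0],[0,1.9,0],[0.1,3.0,0],[0.2,4.1,0],[0.3,5.2,0],[0.4,6.4,0],[0.4,7.6,0],[0.5,8.8,0]], rotation=[[0,0,-0.2],[0,0,-0.4],[0,0,-0.7],[0,0,-1.0],[0,0,-1.3],[0,0,-1.5],[0,0,-1.7],[0,0,-1.7]])

```text
time_s: 30.15
ee_pos: [0.5916, 0.1069, 0.186]
tcp_rot: [0.0, 0.787, 0.617, -0.0]
wrist_force: [0.8, -0.6, -1.8]
finger_gap: 0.049
gripper_force: 62.4
```

send_rows(delta_pos=[[0,1.1,0],[0.1,2.2,0],[0.2,3.2,0],[0.25,4.1,0],[0.25,4.7,0],[0.25,4.95,0],[0.25,4.95,-0.4],[0.25,4.95,-1.0]], rotation=[[0,0,0],[0,0,0],[0,0,0],[0,0,0],[0,0,0],[0,0,0],[0,0,0],[0,0,0]])

```text
time_s: 31.15
ee_pos: [0.6027, 0.3021, 0.1449]
tcp_rot: [0.0, 0.787, 0.617, 0.0]
wrist_force: [-0.3, 0.1, -2.4]
finger_gap: 0.0488
gripper_force: 62.4
```

send_rows(delta_pos=[[0,0,-0.6],[0,0,-1.2],[0,0,-1.8],[0,0,-2.3],[0,0,-2.6],[0,0,-2.75],[0,0,-2.75]], rotation=[[0,0,0],[0,0,0],[0,0,0],[0,0,0],[0,0,0],[0,0,0],[0,0,0]])

```text
time_s: 32.02
ee_pos: [0.6028, 0.3035, 0.0357]
tcp_rot: [0.0, 0.787, 0.617, 0.001]
wrist_force: [-0.5, -0.8, -2.9]
finger_gap: 0.0489
gripper_force: 62.4
```

Run:
```python
from cell import env, grab_frame
import cv2,numpy as np
f=grab_frame("wrist"); cv2.imwrite("pics/w6.png",f["image"][:,:,::-1])
s=env.get_state();print(s["time_s"],s["ee_pos"],s["wrist_force"],s["gripper_force"])
```

```text
32.075 [0.60299768 0.30369336 0.03600427] [ 0.30562533 -0.12746342 -1.73598867] 62.362802107818425
```

View pics/w6.png

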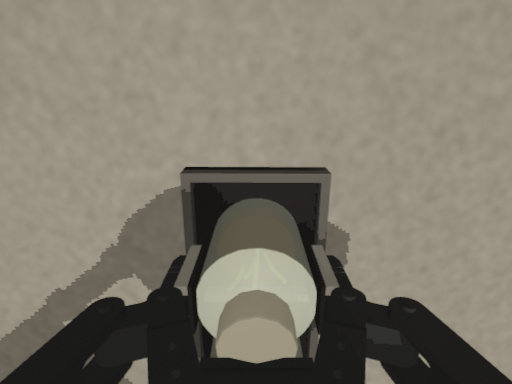

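The bottle is centred in the left-end pocket, whose end wall is at row 175. Lower it, release, back off and check.

send_rows(delta_pos=[[0,0,-0.05],[0,0,-0.05]], rotation=[[0,0,0],[0,0,0]])

```text
time_s: 32.33
ee_pos: [0.6032, 0.3039, 0.0346]
tcp_rot: [0.0, 0.787, 0.617, 0.001]
wrist_force: [0.9, 0.8, 1.9]
finger_gap: 0.0488
gripper_force: 62.6
```

send_rows(delta_pos=[[0,0,0],[0,0,0],[0,0,0],[0,0,0],[0,0,0]], rotation=[[0,0,0],[0,0,0],[0,0,0],[0,0,0],[0,0,0]], gripper=-1)

```text
time_s: 32.95
ee_pos: [0.6022, 0.3033, 0.0332]
tcp_rot: [-0.0, 0.787, 0.617, -0.0]
wrist_force: [0.6, -0.0, -0.1]
finger_gap: 0.0854
gripper_force: 0.0
```

send_rows(delta_pos=[[0,0,0.5],[0,0,1.2],[0,0,2.0],[0,0,2.8],[0,0,3.5],[-0.5,-0.9,3.8],[-1.2,-2.0,3.8],[-2.0,-3.1,3.8]], rotation=[[0,0,0],[0,0,0],[0,0,0],[0,0,0],[0,0,0],[0,0,0],[0,0,0],[0,0,0]])

```text
time_s: 33.95
ee_pos: [0.5224, 0.1785, 0.1874]
tcp_rot: [0.001, 0.787, 0.617, 0.002]
wrist_force: [1.1, -0.2, 0.8]
finger_gap: 0.0853
gripper_force: 0.0
```

send_rows(delta_pos=[[-0.8,-1.1,0],[-1.5,-2.2,0],[-2.0,-3.3,0],[-2.2,-4.4,0],[-2.2,-5.5,0],[-2.2,-6.4,0],[-2.2,-6.6,0],[-2.2,-6.6,0]], rotation=[[0,0,0],[0,0,0],[0,0,0],[0,0,0],[0,0,0],[0,0,0],[0,0,0],[0,0,0]])

```text
time_s: 34.95
ee_pos: [0.4345, -0.0846, 0.186]
tcp_rot: [0.0, 0.787, 0.617, 0.001]
wrist_force: [0.2, -0.3, 0.3]
finger_gap: 0.0854
gripper_force: 0.0
```

Run:
```python
from cell import env, grab_frame
from h import *
s=env.get_state();print(s["time_s"],s["ee_pos"],s["wrist_force"])
c0=np.array([.5755,.1935]); a=np.radians(-14); M=np.array([[np.cos(a),np.sin(a)],[-np.sin(a),np.cos(a)]])
for cam in("top","scene"):
    f=grab_frame(cam); cv2.imwrite(f"pics/{cam}9.png",f["image"][:,:,::-1]); P=cloud(f);z=P[...,2]
    for n,h,c in(("tall",.097,(.5483,.0843)),("square",.077,(.5664,.1571)),("squat",.071,(.5846,.2299)),("bottle",.093,(.6027,.3027))):
        k=(abs(z-h)<.006)&(np.hypot(P[...,0]-c[0],P[...,1]-c[1])<.036)
        if k.sum()>9: print(cam,n,k.sum(),"tray xy",(M@(P[k][:,:2].mean(0)-c0)).round(4),"z",np.median(z[k]).round(4))
```

```text
34.95 [ 0.43450118 -0.08458249  0.18603855] [ 0.17037922 -0.33404069  0.30744895]
top tall 163 tray xy [ 0.0012 -0.1115] z 0.0973
top square 251 tray xy [ 0.0018 -0.0383] z 0.0772
top squat 269 tray xy [0.0011 0.0375] z 0.0715
top bottle 90 tray xy [0.0011 0.1106] z 0.0933
scene tall 199 tray xy [ 0.002  -0.1108] z 0.0965
scene square 330 tray xy [ 0.0024 -0.0373] z 0.0767
scene squat 393 tray xy [0.0016 0.0386] z 0.0706
scene bottle 145 tray xy [0.0017 0.1114] z 0.0923
```

View pics/scene9.png

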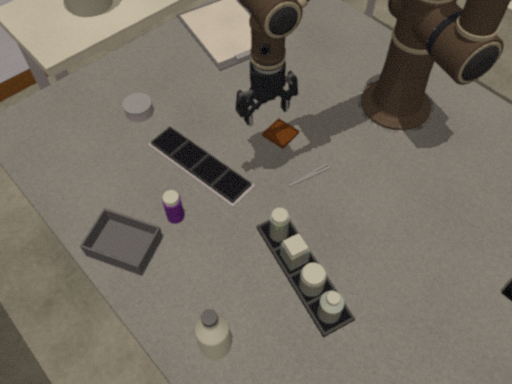

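All four stand upright in the tray: tall (279,222), square (294,249), squat (313,278) and bottle (331,305). Each is within 3 mm of its pocket centre, and the carrier cells are empty. Handing in.

```bash
python3 -c "
from cell import env
print(env.finish_job())"
```

```text
the job is handed in; nothing more can be done
None
```

All four vessels stand upright and released in the mirrored tray pockets, each within about 3 mm of its pocket's centre by both overhead cameras, and the job was handed in at about 35 s (no verdict was returned).

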